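# Load a mortar specimen with its hanging surcharge weight

## Task

Lift the taller of the two mortar discs out of the open steel mould and seat it flat in the round recess of the square loading base. Then take the surcharge weight off its hook by the black knob and set it gently on top of the disc, upright and centred, without dropping or pressing. Leave the shorter disc in its cavity and everything else on the bench undisturbed.

Things in the scene. Friction and masses are not known exactly. Their poses are not given: they have to be found in the camera images.
- tall_center (a point): centre of the taller mortar disc, an upright grey cylinder 56 mm in diameter and 40 mm high, about 0.2 kg; the point is half-way up (20 mm above its underside), z along its axis. It stands loosely in one of the mould's two cavities, with its upper 18 mm above the mould's top
- short_center (a point): centre of the shorter mortar disc, 56 mm in diameter and 17 mm high, half-way up; it lies in the other cavity, its top 5 mm below the mould's top. It stays there
- mould: fixed dark steel mould block 160 (its x) by 88 (its y) by 30 mm high, origin at the centre of its underside; two round cavities 59 mm in diameter and 22 mm deep (floor 8 mm above the bench), centred at x = -36 and +36 mm
- cell_seat (a point): centre of the floor of the round recess in the fixed square loading base; recess 66 mm in diameter and 6 mm deep, its floor 14 mm above the bench. The aluminium base is 130 by 130 by 20 mm, square to this frame; four brass screw heads, 14 mm wide and 5 mm high, stand on its top at its corners (x, y = +-54 mm)
- weight_knob (a point): centre of the black knob on top of the surcharge weight, the place to grip: an upright cylinder 22 mm in diameter and 38 mm high (19 mm up and down from here), z up the weight's axis. Below it two thin bail rods 54 mm apart (along its y) meet in a peak on a short neck 10 mm under the knob
- weight_base (a point): centre of the underside of the weight's steel disc (70 mm in diameter, 20 mm thick), 129 mm below the knob's centre; z up the weight's axis. The whole weighs 0.5 to 0.8 kg
- hook_seat (a point): lowest point, on top of the round rod (8 mm thick), of the hook on the gooseneck stand, 194 mm above the bench. The peak of the weight's bail rests here: the knob's centre hangs 34 mm above this point, the window of the bail reaches 74 mm below it. The hook opens along -x of this frame. To come off, the bail is lifted at least 25 mm and then carried out along -x past the tip
- stand: fixed gooseneck stand, origin on the bench straight below hook_seat. Its foot is a plate 14 mm high reaching 45 mm to -x, 105 mm to +x and 55 mm to each side; its column stands 85 mm along +x. From the hook seat the rod rises 12 mm and runs to the column along +x; nothing of the stand is higher than the tip
- hook_tip (a point): top end of the hook's upturned tip, 20 mm along -x and 18 mm above hook_seat
- tin_a: bystander, loose: round metal moisture tin, 52 mm across, 34 mm high; origin at the bench under it. Leave it alone
- tin_b: bystander, loose: second such tin; origin at the bench under it. Leave it alone
- brush: bystander, loose: hand brush lying down; origin at the bench under it. Leave it alone
- spatula: bystander, loose: spatula lying down; origin at the bench under it. Leave it alone
- bowl: bystander, loose: white bowl, 140 mm across, 55 mm high; origin at the bench under it. Leave it alone
- bottle: bystander, loose: white plastic bottle, 60 mm across, 150 mm high; origin at the bench under it. Leave it alone
- wrench: bystander, loose: wrench lying down; origin at the bench under it. Leave it alone
Things that resemble listed ones, but are neither listed nor needed, are in the scene too. What is shaped like the part that bears weight_knob but pink is not meant. What is shaped like the part that bears cell_seat but red is not meant.

How it is judged:
On the way, in this order (a step that is already met when the one before it is completed fails the run):
1. the taller disc sits flat in the recess of the loading base, let go, while the weight still hangs on its hook (horizontal distance between tall_center and cell_seat below 0.008 m and z of tall_center in the frame of cell_seat between 0.0175 and 0.0225 m and angle between the z axis of tall_center and the z axis of cell_seat, either way round below 0.06 rad and contact force between the fingers and tall_disc below 0.1 N and distance between weight_knob and hook_seat below 0.045 m), for 0.2 s.
2. the weight has been carried off the hook, by the fingers (distance between weight_knob and hook_seat above 0.09 m and contact force between the fingers and weight above 1 N), for 0.2 s.
At the end, for the whole second after the job is handed in: The taller disc sits flat in the recess (within 8 mm of its centre, tilt under 0.06 rad) and the weight stands at rest on top of it, upright within 0.06 rad and centred within 10 mm; the shorter disc is within 10 mm of where it started (horizontal distance between tall_center and cell_seat below 0.008 m and z of tall_center in the frame of cell_seat between 0.0175 and 0.0225 m and angle between the z axis of tall_center and the z axis of cell_seat, either way round below 0.06 rad and horizontal distance between weight_base and tall_center below 0.01 m and z of weight_base in the frame of tall_center between 0.017 and 0.023 m and angle between weight_base's own z axis and vertical below 0.06 rad and linear speed of each of weight, tall_disc below 0.02 m/s and distance of short_center from where it was at the start of the episode below 0.01 m); the robot touches nothing.
It fails at once if the weight is dropped: it falls free of the fingers from more than about 6 mm (contact force between the fingers and weight below 0.1 N and linear speed of weight above 0.35 m/s).
It fails at once if the weight is pressed or banged hard against the disc (over 60 N) (contact force between weight and tall_disc above 60 N).
It fails at once if the shorter disc is taken from its cavity (moved over 10 mm) (distance of short_center from where it was at the start of the episode above 0.01 m).
It fails at once if a bystander is moved by more than 20 mm (distance of any of tin_a, tin_b, brush, spatula, bowl, bottle, wrench from where it was at the start of the episode above 0.02 m).
It also fails if it takes over 69 s, if anything falls off the work surface, if the arm or the gripper's body presses on something with over 40 N, if the wrist force passes 120 N, or if a joint passes its speed limit or range.

## Robot

A 6-joint arm with a two-finger parallel gripper is mounted at the origin on the work surface. World frame = base frame: x ahead of the robot, y to its left, z up, the work surface at z = 0. Lengths are in m, angles in rad, forces in N, time in s.
With the tool pointing down it reaches from about 0.35 to 0.725 m from the base axis. Payload 4.3 kg.
Tool frame: the origin (TCP) lies midway between the tips of the shut fingers; the grasp point (between the pads) lies 19 mm behind it (manip.tcp_to_grasp is the z of the grasp point in the tool frame, in m); z points along the fingers, y is the line along which they close (so a half turn about z gives the same grasp; the last joint's range is limited). The gripper opens to 85 mm and grips with 20 to 120 N. Pads are 22 mm wide; open, the fingers measure 114 mm over their backs; the gripper's body (76 mm by 85 mm) begins 54 mm behind the grasp point. The pads swing forward as they close: fully open they stand 13 mm farther back than shut.
Start: joints at [-1.336, 0.377, 0.081, 1.274, 0, 1.46], TCP at [0.194, -0.541, 0.231] pointing down, gripper open.
Joint ranges: [-2.72, 2.72], [-0.84, 1.66], [-1.02, 1.22], [-1.77, 2.12], [-1.37, 1.28], [-3.14, 3.14]. Speed limits (rad/s): [2.57, 2.57, 3.14, 3.14, 3.14, 3.14].

## Interface

Orientations are given as [roll, pitch, yaw] about the fixed x, y, z axes, in that order (R = Rz(yaw) Ry(pitch) Rx(roll)).
In Python, from cell import manip gives the robot as it stands.
- The arm moves only by the tool step_arm, never from a script. Its argument "plan" is a list that holds one entry, the list of rows, each a list of 5 numbers: the shift along the tool's x, y, z scaled (see below), then the turn about the tool's z scaled (see below), then the opening, from 0 (shut) to 1 (fully open). In form: [[[dx, dy, dz, yaw, jaw], ...]]. A call has 1 to 5 rows; each row shifts and turns the commanded pose from where the row before left it, along the tool's axes as they then stand; what a row does not reach is not made up. The controller multiplies each number of a shift by 100 mm and each number of a turn by pi/2 rad. A row lasts 1/10 s, in which the tool goes at most 50 mm and 8.59 degrees, less where a joint would pass 70% of its speed; a pose out of reach is approached as far as the arm can. A call with a number of a shift or a turn outside -1 to 1 is refused whole. A call with a gripper value outside its range is refused whole. The fingers move at their own pace and stop on an object; the grip force is fixed at half the most. Time passes only in rows, so rows that do not move let the fingers close. It gives the time, the measured TCP pose, the force, the opening and the grip force at its end, in the units of the state.
- manip.read_state(): the state, without advancing time (a new reading comes with each control period).
- manip.camera(name): name is "scene" or "top" or "wrist"; returns a dict with "img" (400x640x3 uint8, red, green, blue), "fx", "fy", "cx", "cy" (pixels), "k1" (the pictures are not rectified: a ray, as slopes to the right and down, at radius r is drawn at 1 + k1 r^2 times it, then the intrinsics apply), "camera_from_world" (4x4, takes a point from world to camera coordinates). Camera axes: x right, y down, z forward; pixel columns grow to the right and rows downward; lengths in m; the calibration is good to about 2 mm. A picture is of the moment at which its call begins. There is no depth.
- manip.hand_in(): hands the job in; it is judged then, once.
The state is a dict: "time": time; "joints": joint angles; "joint_vel": joint speeds; "joint_torque": joint torques, N m; "tool_pos": TCP position; "tool_rot": TCP orientation; "ft_force": force on the tool from outside, world axes, zero at the start; "ft_torque": the same for the moment, N m; "gripper_width": opening from 0.0 (shut) to 1.0 (fully open); "finger_force": force on a finger pad.
Only numpy, scipy, OpenCV 4.12 (cv2) and the standard library are available. Lean on these libraries where they do the work, as an engineer would, in place of code of your own. Each camera call takes 0.05 s, during which the arm holds its last target. There are 200 camera calls.

## Working session

There is one attempt and no reset: what is moved stays moved. The work goes in short steps, Python scripts to look and compute and a tool call to move; the robot and the scene stay as the last step left them, time stands still between calls to the robot, and variables do not carry over. Pictures are saved under pics/ and viewed, at most 10 in all, crops included, and the job is handed in when it is done.

Besides the shell and the picture viewer there is one more tool, called after ">>>" as name([rows], argument=value, ...), one row to a line, values as JSON. step_arm: Moves the arm, as the interface text tells. Its arguments: {"type":"object","properties":{"plan":{"type":"array","items":{"type":"array","items":{"type":"array","items":{"type":"number","minimum":-1,"maximum":1}}}}},"required":["plan"]}

```bash
ls; mkdir -p pics
cat > h.py <<'E'
import numpy as np, cv2, pickle
def load(n): return pickle.load(open(f'pics/{n}.pkl','rb'))
def snap(manip,cam,n):
    c=manip.camera(cam); pickle.dump(c,open(f'pics/{n}.pkl','wb')); cv2.imwrite(f'pics/{n}.png',c['img'][...,::-1]); return c
def proj(c,P):
    T=np.array(c['camera_from_world']); p=np.atleast_2d(P)@T[:3,:3].T+T[:3,3]
    s=p[:,:2]/p[:,2:]; s=s*(1+c['k1']*(s**2).sum(1,keepdims=True))
    return s*[c['fx'],c['fy']]+[c['cx'],c['cy']]
def ray(c,u,v):
    d=np.array([(u-c['cx'])/c['fx'],(v-c['cy'])/c['fy']]); s=d.copy()
    for _ in range(20): s=d/(1+c['k1']*(s@s))
    T=np.array(c['camera_from_world']); R=T[:3,:3]
    return -R.T@T[:3,3], R.T@np.array([s[0],s[1],1])
def atz(c,u,v,z):
    o,d=ray(c,u,v); return (o+d*(z-o[2])/d[2]).round(4)
E
python3 - <<'E'
from cell import manip
from h import *
for n in ['top','scene','wrist']:
    c=snap(manip,n,n+'0'); print(n,c['fx'],c['k1'],np.round(c['camera_from_world'],3).tolist())
s=manip.read_state(); print(s); print(manip.tcp_to_grasp)
E
```

```text
pics
top 378.61590257346506 0.018266208696096325 [[-0.028, -1.0, -0.013, -0.014], [-0.994, 0.029, -0.107, 0.584], [0.107, 0.01, -0.994, 1.063], [0.0, 0.0, 0.0, 1.0]]
scene 379.74104462314614 -0.05872191175600758 [[0.842, 0.539, 0.019, -0.48], [0.362, -0.539, -0.76, -0.108], [-0.399, 0.647, -0.649, 1.318], [0.0, 0.0, 0.0, 1.0]]
wrist 302.13538557921873 -0.014450026616987317 [[0.339, -0.941, -0.002, -0.573], [-0.894, -0.323, 0.311, -0.04], [-0.293, -0.103, -0.951, 0.381], [0.0, 0.0, 0.0, 1.0]]
{'time': 0.15, 'joints': array([-1.33630636e+00,  3.77897309e-01,  7.99424835e-02,  1.27442894e+00,
        3.36810783e-06,  1.46052461e+00]), 'joint_vel': array([-1.27141302e-03, -1.98737486e-03,  2.64256459e-03,  1.37255406e-05,
        3.52416720e-04, -9.10055373e-04]), 'joint_torque': array([ 1.18415119e-03, -4.64035678e+01,  2.70170975e+01,  1.38974783e-02,
        6.27388386e-05, -1.81802869e-05]), 'tool_pos': array([ 0.19423693, -0.54065785,  0.23057812]), 'tool_rot': array([-3.14001523e+00, -1.78042609e-04,  3.44761537e-01]), 'ft_force': array([-0.24823922, -0.54990666,  0.24565428]), 'ft_torque': array([ 0.02081398, -0.00112464,  0.00652892]), 'finger_force': 0.0, 'gripper_width': 0.9963700053799857}
-0.0187
```

View pics/top0.png

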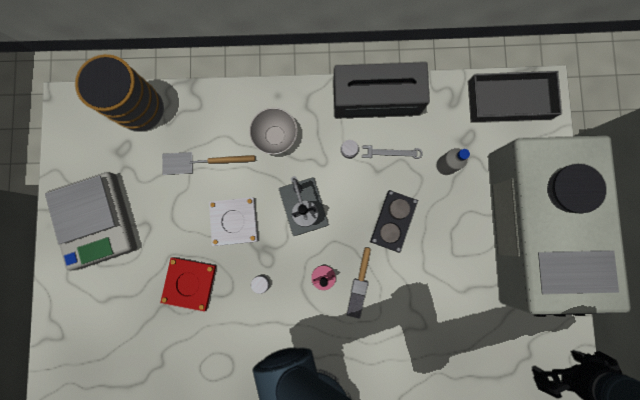

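View pics/scene0.png

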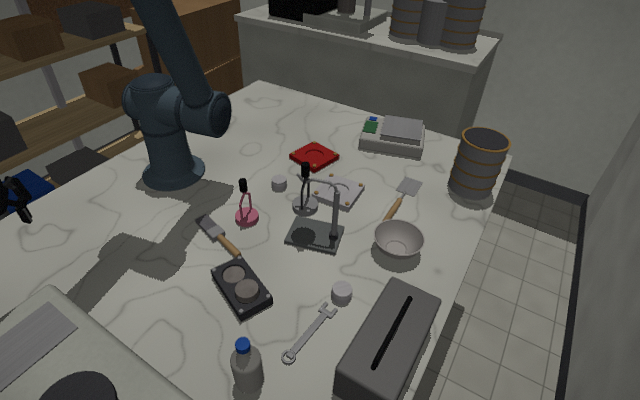

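The top image shows the mould around (394,221), with discs at (400,209) and (390,233). The base is at (233,221), and the stand with the weight at (304,208). The pink and red decoys sit nearer the robot. Next I enlarge these areas.

Run:
```python
from h import *
t=load('top0'); s=load('scene0')
def cr(c,u,v,w,h,k):
    x=c['img'][v:v+h,u:u+w,::-1]; return cv2.resize(x,(w*k,h*k),interpolation=cv2.INTER_CUBIC)
a=np.hstack([cr(t,360,180,66,75,4),cr(t,270,170,66,75,4),cr(t,200,185,66,75,4)])
b=np.hstack([cr(s,200,245,66,75,4),cr(s,280,155,66,75,4),cr(s,280,185,66,75,4)])
cv2.imwrite('pics/m1.png',np.vstack([a,b])[:600])
for u,v in [(400,209),(390,233)]: print(atz(t,u,v,.04))
for u,v in [(234,274),(246,290)]: print(atz(s,u,v,.04))
print(atz(t,233,221,.016))
```

```text
[ 0.5571 -0.2696  0.04  ]
[ 0.4897 -0.2379  0.04  ]
[ 0.5009 -0.2477  0.04  ]
[ 0.5565 -0.2683  0.04  ]
[0.538  0.2131 0.016 ]
```

View pics/m1.png

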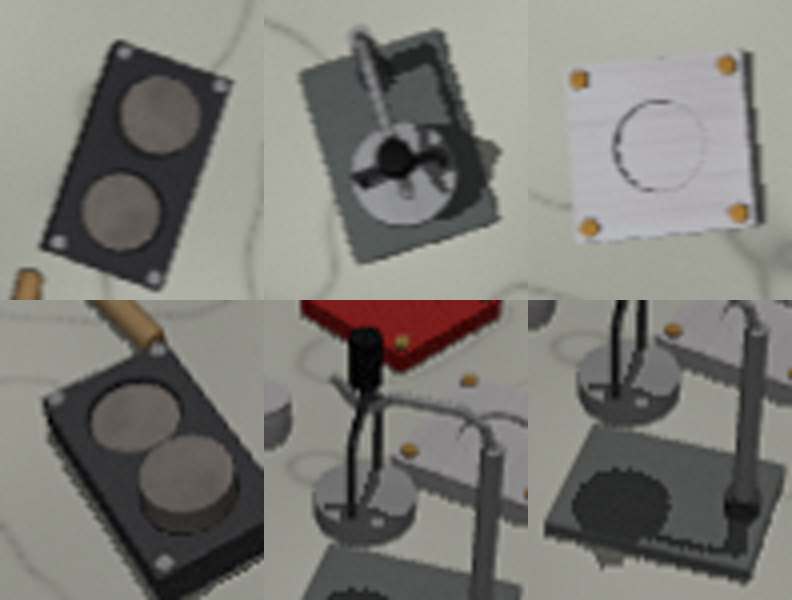

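```bash
cat >> h.py <<'E'
def togo(st,P,yaw=None):
    y=st['tool_rot'][2]; d=np.array(P)-st['tool_pos']
    X=np.array([np.cos(y),np.sin(y),0]);Y=np.array([np.sin(y),-np.cos(y),0])
    print('togo/100mm',np.round([d@X*10,d@Y*10,-d[2]*10],3),'turn',None if yaw is None else round(-(yaw-y)/(np.pi/2),3),'rot',np.round(st['tool_rot'],3))
def off(u,v,x,y,k=4): return ((u+.5)/k-.5+x,(v+.5)/k-.5+y)
E
python3 - <<'E'
from h import *
from cell import manip
from scipy.optimize import least_squares as ls
t=load('top0'); s=load('scene0')
print('tall',atz(t,*off(159,115,360,180),.048),atz(s,*off(187,467,200,170),.048))
print('short',atz(t,*off(122,212,360,180),.025))
print('base',[atz(t,*off(u-528,v,200,185),.025) for u,v in [(579,80),(727,65),(738,213),(590,228)]])
kt=off(133,157,270,170); ks=off(102,333,280,80)
print('knobtop',atz(t,*kt,.247),atz(s,*ks,.247))
print('wdisc',atz(t,*off(404-264,173,270,170),.119))
# foot plate corners at .014
print('foot',[atz(t,*off(u-264,v,270,170),.014) for u,v in [(300,73),(440,30),(498,218),(358,264)]])
w=load('wrist0');T=np.array(w['camera_from_world']);st=manip.read_state()
print('cam off',-T[:3,:3].T@T[:3,3]-st['tool_pos']); togo(st,[.47,-.34,.25],1.1)
E
```

```text
tall [ 0.5582 -0.2662  0.048 ] [ 0.5549 -0.2639  0.048 ]
short [ 0.4911 -0.241   0.025 ]
base [array([0.5869, 0.2709, 0.025 ]), array([0.5947, 0.1631, 0.025 ]), array([0.4872, 0.1561, 0.025 ]), array([0.4795, 0.2628, 0.025 ])]
knobtop [ 0.5465 -0.0021  0.247 ] [ 0.5461 -0.0007  0.247 ]
wdisc [ 0.5474 -0.0007  0.119 ]
foot [array([0.6321, 0.0784, 0.014 ]), array([ 0.6611, -0.0257,  0.014 ]), array([ 0.5211, -0.0642,  0.014 ]), array([0.4905, 0.0386, 0.014 ])]
cam off [0.07546189 0.02729592 0.14290784]
togo/100mm [ 3.274 -0.957 -0.194] turn -0.481 rot [-3.14  -0.     0.345]
```

>>> step_arm([
  [[0.26,-0.41,0,0,1],[0.26,-0.41,0,0,1],[0.26,-0.41,0,0,1],[0.26,-0.41,0,0,1],[0.26,-0.41,0,0,1]],
])

```text
time: 0.65
tool_pos: [0.2473, -0.3022, 0.231]
tool_rot: [-3.141, -0.0, 0.344]
ft_force: [2.0, -0.7, -0.1]
gripper_width: 1.004
finger_force: 0.0
```

>>> step_arm([
  [[0.45,0.1,0,0,1],[0.45,0.1,0,0,1],[0.45,0.1,0,0,1],[0.45,0.1,0,0,1],[0.45,0.1,0,0,1]],
])

```text
time: 1.15
tool_pos: [0.4778, -0.2745, 0.2311]
tool_rot: [3.142, 0.0, 0.345]
ft_force: [0.1, -1.3, 0.1]
gripper_width: 1.003
finger_force: 0.0
```

>>> step_arm([
  [[0,0,0,-0.095,1],[0,0,0,-0.095,1],[0,0,0,-0.095,1],[0,0,0,-0.095,1],[0,0,0,-0.095,1]],
])

```text
time: 1.65
tool_pos: [0.4759, -0.2751, 0.2309]
tool_rot: [-3.141, -0.0, 1.097]
ft_force: [-0.6, -0.9, -0.4]
gripper_width: 1.001
finger_force: 0.0
```

Run:
```python
from h import *
from cell import manip
st=manip.read_state(); togo(st,[.5568,-.2655,.20],1.1)
w=snap(manip,'wrist','wrist1')
for P in [[.5568,-.2655,.048],[.4911,-.241,.025]]: print(proj(w,P))
```

```text
togo/100mm [0.454 0.676 0.309] turn -0.002 rot [-3.141 -0.     1.097]
[[385.16233702 137.79890718]]
[[319.75110117 142.75911242]]
```

View pics/wrist1.png

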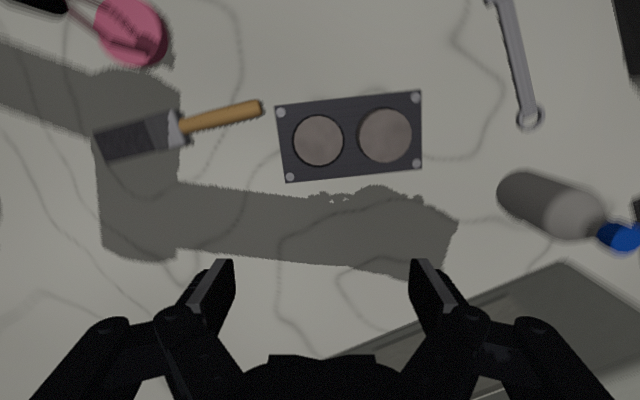

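The wrist view shows the tall disc centred at about (385,135), within 3 px of the prediction. I'm moving over it.

>>> step_arm([
  [[0.155,0.225,0.3,0,1],[0.155,0.225,0.3,0,1],[0.155,0.225,0.3,0,1],[0,0,0,0,1]],
])

```text
time: 2.1
tool_pos: [0.5571, -0.263, 0.1357]
tool_rot: [-3.134, -0.001, 1.091]
ft_force: [-1.2, 0.3, -0.8]
gripper_width: 1.0
finger_force: 0.0
```

Run:
```python
from h import *
from cell import manip
st=manip.read_state(); togo(st,[.5568,-.2655,.031],1.1); print(st['tool_pos'])
w=snap(manip,'wrist','wrist2'); print(proj(w,[.5568,-.2655,.048]))
for n,k in(('wrist1',(385.16,134.9)),): print(atz(load(n),*k,.048))
```

```text
togo/100mm [-0.024  0.009  1.047] turn -0.006 rot [-3.134e+00 -1.000e-03  1.091e+00]
[ 0.55709527 -0.26299012  0.13566484]
[[323.24465068 210.47318914]]
[ 0.558  -0.2627  0.048 ]
```

View pics/wrist2.png

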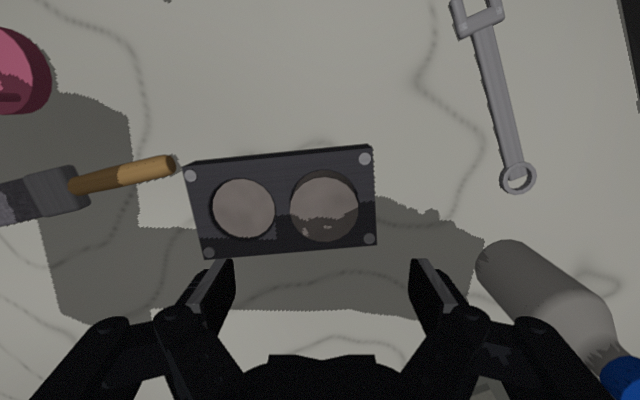

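Run:
```python
from h import *
w=load('wrist2');t=load('top0');s=load('scene0');o=load('wrist1')
print(atz(w,625,380,.145),atz(t,463,154,.15),atz(s,243,345,.15),atz(o,625,236,.145))
```

```text
[ 0.6814 -0.4094  0.145 ] [ 0.6859 -0.4158  0.15  ] [ 0.6905 -0.421   0.15  ] [ 0.6917 -0.4131  0.145 ]
```

>>> step_arm([
  [[0,0,0.35,0,1],[0,0,0.3,0,1],[0,0,0.2,0,1],[0,0,0.15,0,1],[0,0,0,0,1]],
])

```text
time: 2.65
tool_pos: [0.5555, -0.2648, 0.0404]
tool_rot: [-3.138, 0.0, 1.089]
ft_force: [0.1, -0.2, 0.6]
gripper_width: 0.999
finger_force: 0.0
```

Run:
```python
from h import *
from cell import manip
st=manip.read_state(); togo(st,[.5568,-.2655,.031],1.1); print(st['tool_pos'])
w=snap(manip,'wrist','wrist3')
```

```text
togo/100mm [0.    0.015 0.094] turn -0.007 rot [-3.138  0.     1.089]
[ 0.55545795 -0.26483357  0.04037213]
```

View pics/wrist3.png

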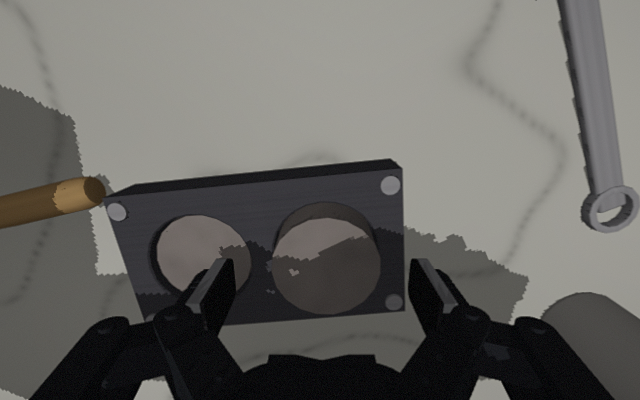

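Run:
```python
from h import *
from cell import manip
st=manip.read_state();w=load('wrist3');p=st['tool_pos'];y=st['tool_rot'][2]
X=np.array([np.cos(y),np.sin(y),0]);Y=np.array([np.sin(y),-np.cos(y),0])
for a in(-.011,0,.011):
  print(a,[proj(w,[p[0],p[1],0]+X*a+Y*b+[0,0,z]).round(0).tolist() for b in(-.0425,0,.0425) for z in (.053,.075)])
print(proj(w,[.5568,-.2655,.048]), atz(w,326,264,.048)-p)
cv2.imwrite('pics/w3c.png',cv2.resize(w['img'][200:350,170:480,::-1],None,fx=2.5,fy=2.5,interpolation=cv2.INTER_CUBIC)+40)
```

```text
-0.011 [[[239.0, 293.0]], [[226.0, 323.0]], [[323.0, 294.0]], [[324.0, 324.0]], [[408.0, 294.0]], [[421.0, 324.0]]]
0 [[[237.0, 274.0]], [[224.0, 302.0]], [[323.0, 275.0]], [[324.0, 302.0]], [[410.0, 275.0]], [[424.0, 303.0]]]
0.011 [[[235.0, 254.0]], [[221.0, 280.0]], [[324.0, 255.0]], [[324.0, 280.0]], [[412.0, 255.0]], [[427.0, 280.0]]]
[[324.18460561 269.19193823]] [0.00254215 0.00203062 0.00627965]
```

View pics/w3c.png

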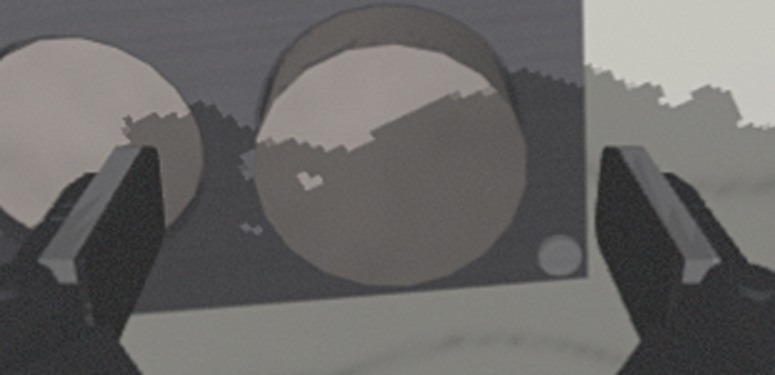

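>>> step_arm([
  [[0.03,0.015,0.05,0,1],[0,0,0.03,0,1],[0,0,0.01,0,1],[0,0,0,0,1],[0,0,0,0,1]],
])

```text
time: 3.2
tool_pos: [0.5603, -0.2633, 0.0326]
tool_rot: [3.141, 0.0, 1.091]
ft_force: [-0.3, 0.2, -0.1]
gripper_width: 0.996
finger_force: 0.0
```

>>> step_arm([
  [[0,0,0,0,0.4],[0,0,0,0,0.4],[0,0,0,0,0.4],[0,0,0,0,0.4],[0,0,0,0,0.4]],
])

```text
time: 3.7
tool_pos: [0.5605, -0.2635, 0.033]
tool_rot: [3.141, 0.0, 1.091]
ft_force: [-1.8, 0.2, 5.5]
gripper_width: 0.612
finger_force: 63.5
```

>>> step_arm([
  [[0,0,-0.1,0,0.4],[0,0,-0.2,0,0.4],[0,0,-0.3,0,0.4],[0,0,-0.2,0,0.4],[0,0,0,0,0.4]],
])

```text
time: 4.2
tool_pos: [0.5622, -0.2645, 0.1157]
tool_rot: [3.136, 0.0, 1.091]
ft_force: [0.4, -0.8, -1.8]
gripper_width: 0.615
finger_force: 63.2
```

Run:
```python
from h import *
from cell import manip
st=manip.read_state(); print(st['tool_pos'],st['ft_force'],st['finger_force'],st['gripper_width'])
w=snap(manip,'wrist','wrist4')
```

```text
[ 0.56219734 -0.26450367  0.11569025] [ 0.42132038 -0.75073281 -1.78723714] 63.19479703903198 0.6154317487790512
```

View pics/wrist4.png

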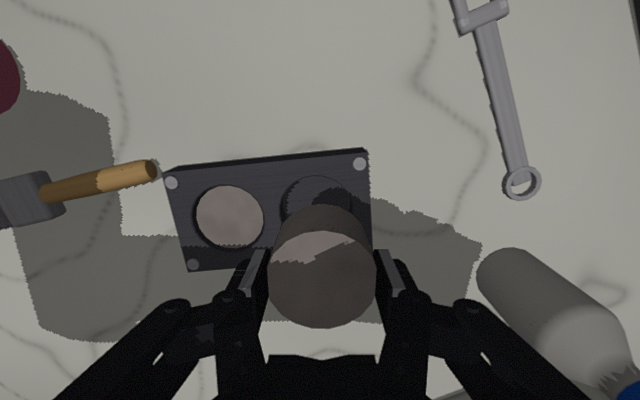

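>>> step_arm([
  [[0,0,-0.4,0,0.4],[0,0,-0.45,0,0.4],[0,0,-0.45,0,0.4],[0,0,-0.45,0,0.4],[0,0,-0.25,0,0.4]],
])

```text
time: 4.75
tool_pos: [0.5605, -0.2635, 0.3145]
tool_rot: [3.14, 0.0, 1.091]
ft_force: [0.1, -0.1, -1.5]
gripper_width: 0.615
finger_force: 63.9
```

>>> step_arm([
  [[0.25,-0.14,0,0,0.4],[0.41,-0.24,0,0,0.4],[0.41,-0.24,0,0,0.4],[0.41,-0.24,0,0,0.4],[0.41,-0.24,0,0,0.4]],
])

```text
time: 5.25
tool_pos: [0.5488, -0.043, 0.3101]
tool_rot: [-3.138, 0.001, 1.09]
ft_force: [1.2, 0.1, -1.3]
gripper_width: 0.615
finger_force: 64.0
```

>>> step_arm([
  [[0.41,-0.24,0,0,0.4],[0.41,-0.24,0,0,0.4],[0.41,-0.24,0,0,0.4],[0.41,-0.24,0,0,0.4],[0.41,-0.24,0,0,0.4]],
])

```text
time: 5.75
tool_pos: [0.5369, 0.1941, 0.3101]
tool_rot: [-3.139, 0.002, 1.091]
ft_force: [0.7, 0.1, -1.5]
gripper_width: 0.613
finger_force: 64.0
```

Run:
```python
from h import *
from cell import manip
st=manip.read_state(); togo(st,[.539,.216,.15]); print(st['tool_pos'])
```

```text
togo/100mm [ 0.204 -0.083  1.601] turn None rot [-3.139e+00  2.000e-03  1.091e+00]
[0.53693359 0.19413311 0.31011526]
```

>>> step_arm([
  [[0.1,-0.04,0.45,0,0.4],[0.1,-0.04,0.45,0,0.4],[0,0,0.45,0,0.4],[0,0,0.4,0,0.4],[0,0,0.1,0,0.4]],
])

```text
time: 6.25
tool_pos: [0.5346, 0.2125, 0.1202]
tool_rot: [-3.132, 0.009, 1.091]
ft_force: [-1.6, -0.3, -2.2]
gripper_width: 0.613
finger_force: 63.9
```

>>> step_arm([
  [[0,0,0,0,0.4],[0,0,0,0,0.4]],
])

```text
time: 6.45
tool_pos: [0.5412, 0.214, 0.1286]
tool_rot: [3.14, -0.001, 1.091]
ft_force: [0.6, 0.0, -1.2]
gripper_width: 0.617
finger_force: 63.9
```

Run:
```python
from h import *
from cell import manip
st=manip.read_state(); togo(st,[.539,.216,.15]); print(st['tool_pos'])
def screws(c):
    h=cv2.cvtColor(c['img'],cv2.COLOR_RGB2HSV); m=((h[...,0]>10)&(h[...,0]<28)&(h[...,1]>110)&(h[...,2]>60)).astype(np.uint8)
    n,_,S,C=cv2.connectedComponentsWithStats(m); return [(C[i].round(1).tolist(),int(S[i,4])) for i in range(1,n) if S[i,4]>8]
t=load('top0'); print('top',[(p,a,atz(t,*p,.0235)) for p,a in screws(t) if 200<p[0]<265 and 190<p[1]<255])
s=load('scene0'); print('scene',[(p,a,atz(s,*p,.0235)) for p,a in screws(s) if 295<p[0]<370 and 165<p[1]<215])
w=snap(manip,'wrist','wrist5'); print('wrist',[(p,a,atz(w,*p,.0235)) for p,a in screws(w)])
print('disc',atz(w,322,280,st['tool_pos'][2]+.015))
cv2.imwrite('pics/wrist5.png',w['img'][...,::-1])
```

```text
togo/100mm [ 0.008 -0.028 -0.214] turn None rot [ 3.140e+00 -1.000e-03  1.091e+00]
[0.54115006 0.21398839 0.12859226]
top [([249.4, 200.6], 13, array([0.5957, 0.1633, 0.0235])), ([212.3, 204.5], 14, array([0.5874, 0.2715, 0.0235])), ([252.4, 237.6], 13, array([0.488 , 0.1556, 0.0235])), ([214.8, 241.5], 13, array([0.4799, 0.2641, 0.0235]))]
scene [([315.7, 192.1], 9, array([0.487 , 0.1539, 0.0235])), ([346.7, 203.1], 9, array([0.5949, 0.1617, 0.0235]))]
wrist [([513.6, 86.3], 4175, array([0.7165, 0.2281, 0.0235])), ([82.4, 77.0], 273, array([0.4245, 0.3877, 0.0235])), ([338.0, 111.8], 227, array([0.5871, 0.2735, 0.0235])), ([227.8, 181.6], 190, array([0.479 , 0.2658, 0.0235])), ([143.3, 206.1], 191, array([0.4015, 0.2815, 0.0235])), ([400.8, 220.8], 156, array([0.5951, 0.1653, 0.0235])), ([35.1, 235.6], 167, array([0.2954, 0.3047, 0.0235]))]
disc [0.5407 0.2124 0.1436]
```

View pics/wrist5.png

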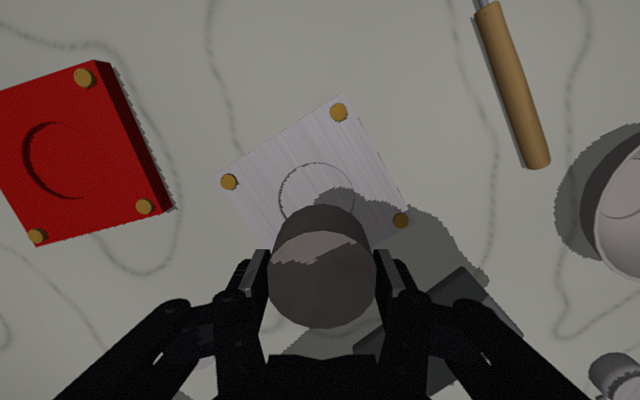

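>>> step_arm([
  [[0,-0.03,0.2,0,0.4],[0,0,0.25,0,0.4],[0,0,0.2,0,0.4],[0,0,0.1,0,0.4],[0,0,0,0,0.4]],
])

```text
time: 7.0
tool_pos: [0.5378, 0.2152, 0.0525]
tool_rot: [3.141, -0.0, 1.091]
ft_force: [-0.6, 0.8, -2.1]
gripper_width: 0.616
finger_force: 63.9
```

>>> step_arm([
  [[0,0,0,0,0.4],[0,0,0.05,0,0.4],[0,0,0,0,0.4]],
])

```text
time: 7.3
tool_pos: [0.538, 0.2153, 0.0478]
tool_rot: [3.141, -0.001, 1.091]
ft_force: [0.3, -0.0, -1.8]
gripper_width: 0.613
finger_force: 63.9
```

Disc bottom is now about 0.023, just above the rim at 0.020. Creeping down.

>>> step_arm([
  [[0,0,0.03,0,0.4],[0,0,0.02,0,0.4],[0,0,0.02,0,0.4],[0,0,0,0,0.4]],
])

```text
time: 7.7
tool_pos: [0.5372, 0.2151, 0.0398]
tool_rot: [-3.141, 0.001, 1.091]
ft_force: [0.1, -0.6, -2.2]
gripper_width: 0.61
finger_force: 63.9
```

>>> step_arm([
  [[0,0,0.01,0,0.4],[0,0,0.01,0,0.4],[0,0,0,0,0.4]],
])

```text
time: 8.0
tool_pos: [0.5376, 0.2152, 0.039]
tool_rot: [3.141, -0.0, 1.091]
ft_force: [-2.4, -0.6, 4.0]
gripper_width: 0.613
finger_force: 64.6
```

>>> step_arm([
  [[0,0,0,0,0.7],[0,0,0,0,0.85],[0,0,0,0,1],[0,0,0,0,1],[0,0,0,0,1]],
])

```text
time: 8.5
tool_pos: [0.5375, 0.2152, 0.0382]
tool_rot: [3.142, 0.0, 1.091]
ft_force: [-0.5, -0.0, 0.3]
gripper_width: 1.001
finger_force: 0.0
```

>>> step_arm([
  [[0,0,-0.2,0,1],[0,0,-0.4,0,1],[0,0,-0.45,0,1],[0,0,-0.45,0,1],[0,0,-0.45,0,1]],
])

```text
time: 9.0
tool_pos: [0.5372, 0.2152, 0.2351]
tool_rot: [3.141, 0.0, 1.091]
ft_force: [1.1, 1.4, -0.2]
gripper_width: 1.001
finger_force: 0.0
```

Run:
```python
from h import *
from cell import manip
st=manip.read_state(); print(st['tool_pos'],st['joints'])
w=snap(manip,'wrist','wrist6');t=snap(manip,'top','top6');s=snap(manip,'scene','scene6')
for n,c in(('w',w),('t',t),('s',s)): print(n,proj(c,[.5375,.2135,.054]))
def cr(c,u,v,ww,h,k):
    x=c['img'][v:v+h,u:u+ww,::-1]; return cv2.resize(x,(ww*k,h*k),interpolation=cv2.INTER_CUBIC)
p=proj(w,[.5375,.2135,.054])[0].astype(int); x0=min(max(p[0]-100,0),440); y0=min(max(p[1]-75,0),250); print('w crop',x0,y0)
cv2.imwrite('pics/m6.png',np.vstack([cr(w,x0,y0,200,150,4)[::2,::2],np.hstack([cr(t,200,185,66,75,4),cr(s,290,150,66,75,4),np.zeros((300,272,3),np.uint8)])[:, :400]]) if 0 else np.hstack([cr(w,x0,y0,200,150,2),np.hstack([cr(t,200,185,66,75,4)[:,:200],cr(s,305,160,50,75,4)])]))
```

```text
[0.53715799 0.2151633  0.23507213] [ 2.71425189e-01  3.84077253e-01  1.00642268e-01  1.28727691e+00
 -9.16413270e-05  2.32209755e+00]
w [[322.28925044 180.84048077]]
t [[229.7590929  220.41349279]]
s [[339.38732364 180.44926826]]
w crop 222 105
```

View pics/m6.png

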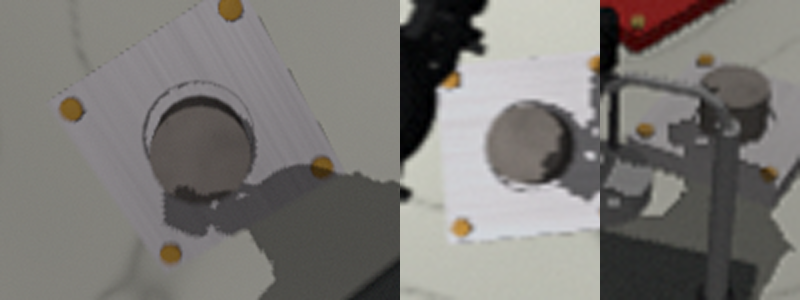

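>>> step_arm([
  [[0,0,-0.2,0.09,1],[0,0,-0.2,0.09,1],[0,0,-0.2,0.09,1],[0,0,-0.2,0.09,1],[0,0,0,0.09,1]],
])

```text
time: 9.65
tool_pos: [0.5382, 0.2154, 0.3144]
tool_rot: [3.141, -0.002, 0.378]
ft_force: [0.5, 0.4, 0.1]
gripper_width: 1.001
finger_force: 0.0
```

>>> step_arm([
  [[0,0,0,0.07,1],[0,0,0,0,1]],
])

```text
time: 9.85
tool_pos: [0.537, 0.2151, 0.3116]
tool_rot: [3.142, 0.003, 0.275]
ft_force: [-0.2, -0.4, -0.4]
gripper_width: 1.001
finger_force: 0.0
```

Run:
```python
from h import *
from cell import manip
st=manip.read_state(); togo(st,[.5463,-.0014,.32],.27); print(st['tool_pos'])
t=load('top0');s=load('scene0')
def dark(c,u0,v0,u1,v1,th):
    g=c['img'].max(2)[v0:v1,u0:u1]; n,_,S,C=cv2.connectedComponentsWithStats((g<th).astype(np.uint8))
    return [((C[i]+[u0,v0]).round(1).tolist(),S[i].tolist()) for i in range(1,n) if S[i,4]>6]
print(dark(t,285,190,325,235,38)); print(dark(s,290,150,325,185,35))
d=load('top6'); g=cv2.cvtColor(d['img'],cv2.COLOR_RGB2HSV)
print(g[221,215:250].tolist())
```

```text
togo/100mm [-0.498  2.109 -0.084] turn 0.003 rot [3.142e+00 3.000e-03 2.750e-01]
[0.53702853 0.21509495 0.31158691]
[([304.8, 209.5], [13, 15, 18, 10, 93])]
[([304.8, 170.5], [11, 12, 9, 23, 136])]
[[120, 4, 210], [120, 5, 210], [113, 5, 211], [114, 6, 212], [120, 4, 211], [113, 5, 200], [20, 5, 155], [11, 23, 122], [15, 26, 120], [15, 25, 123], [15, 24, 126], [13, 24, 126], [13, 25, 123], [13, 25, 122], [14, 23, 120], [10, 26, 119], [10, 26, 117], [13, 27, 115], [18, 27, 113], [14, 24, 115], [11, 25, 114], [13, 26, 117], [16, 24, 116], [11, 25, 114], [13, 27, 86], [18, 28, 46], [15, 31, 33], [15, 17, 30], [0, 0, 57], [150, 6, 84], [165, 5, 95], [120, 5, 93], [135, 6, 92], [135, 5, 94], [135, 5, 95]]
```

>>> step_arm([
  [[-0.1,0.42,0,0,1],[-0.1,0.42,0,0,1],[-0.1,0.42,0,0,1],[-0.1,0.42,0,0,1],[-0.1,0.42,0,0,1]],
])

```text
time: 10.35
tool_pos: [0.5455, -0.002, 0.312]
tool_rot: [-3.141, 0.002, 0.274]
ft_force: [0.6, -0.7, -0.2]
gripper_width: 1.0
finger_force: 0.0
```

>>> step_arm([
  [[0,0,0,0,1],[0,0,0,0,1]],
])

```text
time: 10.55
tool_pos: [0.5457, -0.0012, 0.3121]
tool_rot: [-3.14, 0.002, 0.272]
ft_force: [-0.7, 0.0, -0.2]
gripper_width: 0.999
finger_force: 0.0
```

Run:
```python
from h import *
from cell import manip
st=manip.read_state(); togo(st,[.5463,-.0014,.25],.27); print(st['tool_pos'])
w=snap(manip,'wrist','wrist7')
K=[.5463,-.0014,.247]
print('pred top',proj(w,K),'pred bot',proj(w,[K[0],K[1],.209]),'r',proj(w,[K[0],K[1]+.011,.247]))
g=w['img'].max(2); u,v=proj(w,K)[0].astype(int)
n,_,S,C=cv2.connectedComponentsWithStats((g[max(v-60,0):v+60,u-70:u+70]<40).astype(np.uint8))
print([((C[i]+[u-70,max(v-60,0)]).round(1).tolist(),S[i].tolist()) for i in range(1,n) if S[i,4]>20])
b=cv2.resize(g[v-56:v+56,u-70:u+70],(35,28),interpolation=cv2.INTER_AREA)
print(u,v); print('\n'.join(''.join(' .:-=+*#%@'[9-min(9,x//18)] for x in r) for r in b))
```

```text
togo/100mm [0.005 0.004 0.621] turn 0.001 rot [-3.14e+00  2.00e-03  2.72e-01]
[ 0.5457029  -0.00119054  0.31209934]
pred top [[322.58636414 216.5397124 ]] pred bot [[322.49605225 200.5877621 ]] r [[308.15081033 212.76099412]]
[([319.7, 201.3], [37, 17, 62, 55, 1291])]
322 216
......::++-:::-*-=******##*---=++++
.....::.++:::--*-=******##+...:++++
.....::.+=::--=*-=******##=....:=++
.....::.+=+#****-=****##**-......:-
.....::.+=%#===*=+****%%*+-.......:
.....::.+*%+---=#*==***%*+-.....:::
.....::.=#%=----#*--=*+%#+-....::::
...:::..:#%%#*+*@%+=*%%%#:...:::::=
:::::....:+*%%@@@@@@%%%*=...:::::-+
::::........:+@@@@@@+-:...:::::::++
:::..........=@@@@@@-....:::::::-++
::::.........+@@@@@@-...::::::::+++
:::::::......*@@@@@@=..::::::::=+++
:::::::......#@@@@@@=:::::::::-++++
:::::::::::..*@@@@@@-:::::::::=++++
:::::::::::::-@@@@@#:::::::::-+++++
::::::::::::::-%@@*::::::::::++++++
::::::::::::::::::::::::::::-++++++
::::::::::::::::::::::::::::++++*++
:::::::::::::::::::::::::::-+++++++
:::::::::::::::::::::::::::++++++*+
::::::::::::::::--::::::::-++++++*+
:::::::::::::-+****=::::::+++++++++
::::::::::::-+-:::=*+-:::-++++++++*
::::::::::::=......:++-::+++++++++*
:::::::::::-........:++:=+++++++++*
::::::::::::...:..-=+++=+++++++++**
::::::::::::+=====++++:=++++++++***
```

Run:
```python
from h import *
w=load('wrist7');g=w['img'].max(2)
for v in range(196,230,3): 
    r=np.where(g[v,295:345]<40)[0]+295; print(v,(r.min(),r.max(),len(r)) if len(r) else None)
t=load('top0');s=load('scene0')
print(t['img'].max(2)[202:218,296:313]); 
print(s['img'].max(2)[160:186:2,296:314])
for z in(.247,.228): print(z,proj(t,[.5463,-.0014,z]),proj(s,[.5463,-.0014,z]))
```

```text
196 (np.int64(306), np.int64(336), 31)
199 (np.int64(308), np.int64(330), 23)
202 (np.int64(307), np.int64(331), 25)
205 (np.int64(307), np.int64(331), 25)
208 (np.int64(306), np.int64(331), 26)
211 (np.int64(306), np.int64(332), 27)
214 (np.int64(305), np.int64(332), 28)
217 (np.int64(306), np.int64(331), 26)
220 (np.int64(307), np.int64(330), 24)
223 (np.int64(309), np.int64(328), 20)
226 (np.int64(313), np.int64(325), 13)
229 None
[[ 88  96  97 103 121 117 114 134 139 138 139 111  68  59  60  74  70]
 [103 124 134 127 128 120  97 113 135 140 142 136 106  63  63 104 121]
 [132 140 142 124  87  57  43  74 118 136 139 139 108  63  63 108 142]
 [143 140 138 102  42  18  15  23  43  79 123 142 110  65  64 108 134]
 [145 140 104  42  19  16  15  16  14  29  98 139 109  67  62  64  69]
 [145 126  77  24  18  20  16  20  17  18  56 111 106  66  54  39  36]
 [145 115  56  22  22  21  20  20  20  17  20  55  55  27  19  20  19]
 [147 115  53  24  24  22  24  20  20  18  16  11  18  18  17  20  19]
 [149 113  54  24  23  24  23  23  22  19  12   7  18  22  34  39  43]
 [119  80  56  26  27  
[... 882 characters left out ...]
4  14   8  11  11   3  25  65  62  60  63]
 [146 142 142 148 145  33   0   7   4   6  10   5  13  77 153 103  65  61]
 [113  88 103 118 139  34   9   5   4   3  10   8  12  72 145 140 141 142]
 [139 111  67  77  90  63  15   1   4   9  16   3  41 105 147 144 143 144]
 [146 146 143  79  63  66  74 111  19  22  21  36  66  96 135 117 123 117]
 [144 144 146 144 111  73  63  46  29  31  35  46  65  72  67  59  74  74]
 [144 143 143 144 145 146 116  26  23  35  74  65  56  66 127 149 148 147]
 [145 143 143 144 145 144 100  19  43 112 148  81  21  63 151 146 144 143]]
0.247 [[302.58629693 208.96204908]] [[305.03416315 163.0397747 ]]
0.228 [[302.97086278 209.68313337]] [[304.96875618 169.30935284]]
```

>>> step_arm([
  [[0.01,-0.02,0.2,0,1],[0,0,0.3,0,1],[0,0,0.25,0,1],[0,0,0.15,0,1],[0,0,0.05,0,1]],
])

```text
time: 11.1
tool_pos: [0.545, 0.0036, 0.2159]
tool_rot: [-3.14, 0.004, 0.277]
ft_force: [0.6, 0.1, 0.3]
gripper_width: 0.998
finger_force: 0.0
```

>>> step_arm([
  [[0,0,0,0,1],[0,0,0,0,1]],
])

```text
time: 11.3
tool_pos: [0.5471, 0.0024, 0.2191]
tool_rot: [3.141, -0.001, 0.275]
ft_force: [-1.3, -0.4, 0.6]
gripper_width: 0.997
finger_force: 0.0
```

Run:
```python
from h import *
from cell import manip
st=manip.read_state(); togo(st,[.5463,-.0014,.215],.27); print(st['tool_pos'],st['ft_force'])
w=snap(manip,'wrist','wrist8');g=w['img'].max(2)
print('pred',proj(w,[.5463,-.0014,.247]))
b=cv2.resize(g[180:400,200:450],(83,44),interpolation=cv2.INTER_AREA)
print('\n'.join(''.join(' .:-=+*#%@'[9-min(9,x//15)] for x in r) for r in b))
```

```text
togo/100mm [-0.018  0.034  0.041] turn 0.003 rot [ 3.141e+00 -1.000e-03  2.750e-01]
[0.54711629 0.0023868  0.2191159 ] [-1.26466519 -0.3734709   0.64373698]
pred [[330.00212602 295.93288365]]
:                        .--=+-:---=++=-:.-+++++++++****=------------==============
.                        .=-+++++++++++-:.-++++++++++*** :--=--=-==================
.                        .==+++++++++++-:.-++++++++++++=   ..:-:-==================
                          ==+++++++++++-::-+++++++++++==       .===================
                          ==+%%#+++++++-::-+++++++*#*+=-       :===================
.....                     ==#%%*+++++++-::-+++++++#%%*=-        :==================
........                   .%%#.:::=-.:-::+*++++++*%%#.        .===================
..........                 =%%+.....:.:=-=+=:::=+++#%%-       .====================
 ......  ...              .%%%:.....:.:*+++=..:-++==%%#      .=====================
    ....                  *%%*......:.:****-..:.:-: +%%+    .======================
      ..                  #%%%%#*+-::.:****-..::-==*#%%%:  .========
[... 2087 characters left out ...]
@@@#**+-      .#@@@@@@@@%@@@
@@@@@@@@@@@%=========+#@@@@@@@@@@@@@@@@@@@@@@@@@@@@@@@@@@@%#=-      :%@@@@@@@@@@@@@
@@@@@@@@@@@@%+===*#%@@@@@@@@@@@@@@@@@@@@@@@@@@@@@@@@@@@@@@@@@%+-   :%@@@@@@@@@@@@@@
@@@@@@@@@@@@@@#%@@@@@@@@@@@@@@@@@@@@@@@@@@@@@@@@@@@@@@@@@@@@@@@@@*+@@@@@@@@@@@@@@@@
@@@@@%%@@@@@@@@@@@@@@@@@@@@@@@@@@@@@@@@@@@@@@@@@@@@@@@@@@@@@@@@@@@@@@@@@@@%@@@@@@@@
@@@@@@@@@@@@@@@@@@@@@@@@@@@@@@@@@@@@@@@@@@@@@@@@@@@@@@@@@@@@@@@@@@@@@@@@@@%@@@@@@@@
@@@@@@@@@@@@@@@@@@@@@@@@@@@@@@@@@@@@@@@@@@@@@@@@@@@@@@@@@@@@@@@@@@@@@@@@@@@@@@@@@@@
@@@@@@@@@@@@@@@@@@@@@@@@@@@@@@@@@@@@@@@@@@@@@@@@@@@@@@@@@@@@@@@@@@@@@@@@@@@@@@@@@@@
@@@@@@@@@@@@@@@@@@@@@@@@@@@@@@@@@@@@@@@@@@@@@@@@@@@@@@@@@@@@@@@@@@@@@@@@@@@@@@@@@@@
```

>>> step_arm([
  [[0.02,0,0.03,0,1],[0,0,0,0,0.5],[0,0,0,0,0.3],[0,0,0,0,0.2],[0,0,0,0,0.1]],
])

```text
time: 11.85
tool_pos: [0.5486, 0.0022, 0.2154]
tool_rot: [3.141, -0.0, 0.274]
ft_force: [-0.3, -0.2, 0.5]
gripper_width: 0.334
finger_force: 0.0
```

>>> step_arm([
  [[0,0,0,0,0],[0,0,0,0,0],[0,0,0,0,0],[0,0,0,0,0]],
])

```text
time: 12.25
tool_pos: [0.5488, 0.0017, 0.2156]
tool_rot: [3.14, -0.0, 0.274]
ft_force: [-0.1, -3.1, 3.2]
gripper_width: 0.238
finger_force: 58.5
```

>>> step_arm([
  [[0,0,-0.05,0,0],[0,0,-0.1,0,0],[0,0,-0.1,0,0],[0,0,-0.1,0,0],[0,0,-0.05,0,0]],
])

```text
time: 12.75
tool_pos: [0.5491, 0.0024, 0.2567]
tool_rot: [3.141, -0.002, 0.274]
ft_force: [0.1, 0.4, -7.8]
gripper_width: 0.24
finger_force: 59.1
```

Run:
```python
from h import *
from cell import manip
st=manip.read_state(); print(st['tool_pos'],st['ft_force'],st['ft_torque'],st['finger_force'],st['gripper_width'],st['tool_rot'])
```

```text
[0.54908982 0.00239608 0.25667295] [ 0.12435423  0.39813007 -7.80002469] [ 0.02831774 -0.12230506  0.02971542] 59.12965536117554 0.23968759738028045 [ 3.14115173e+00 -1.51001919e-03  2.74284163e-01]
```

>>> step_arm([
  [[-0.05,0,0,0,0],[-0.15,0,0,0,0],[-0.2,0,0,0,0],[-0.2,0,0,0,0],[-0.2,0,0,0,0]],
])

```text
time: 13.25
tool_pos: [0.4701, -0.0195, 0.2549]
tool_rot: [-3.141, 0.001, 0.274]
ft_force: [0.1, 0.7, -7.1]
gripper_width: 0.241
finger_force: 59.0
```

>>> step_arm([
  [[-0.1,0,0,0,0],[0,-0.1,0,-0.05,0],[0,-0.2,0,-0.05,0],[0,-0.2,0,-0.05,0],[0,-0.25,0,-0.05,0]],
])

```text
time: 13.75
tool_pos: [0.432, 0.0467, 0.2552]
tool_rot: [3.141, -0.001, 0.59]
ft_force: [-0.1, 1.1, -7.1]
gripper_width: 0.24
finger_force: 59.2
```

Run:
```python
from h import *
from cell import manip
st=manip.read_state(); togo(st,[.5376,.213,.235],.7);print(st['tool_pos'],st['joints'][5],st['ft_force'],st['finger_force'])
```

```text
togo/100mm [ 1.803 -0.794  0.202] turn -0.07 rot [ 3.141e+00 -1.000e-03  5.900e-01]
[0.43202075 0.04665941 0.25524748] 2.512508434151512 [-0.10108945  1.07633219 -7.07855317] 59.20921862125397
```

>>> step_arm([
  [[0,0,0,-0.07,0],[0.2,-0.06,0,0,0],[0.35,-0.11,0,0,0],[0.35,-0.11,0,0,0],[0.35,-0.11,0,0,0]],
])

```text
time: 14.25
tool_pos: [0.5032, 0.1578, 0.2552]
tool_rot: [3.141, -0.0, 0.698]
ft_force: [1.1, -0.3, -6.8]
gripper_width: 0.238
finger_force: 59.6
```

>>> step_arm([
  [[0.35,-0.11,0,0,0],[0.2,-0.06,0,0,0],[0,0,0,0,0],[0,0,0,0,0]],
])

```text
time: 14.65
tool_pos: [0.5335, 0.2051, 0.2546]
tool_rot: [-3.142, 0.001, 0.699]
ft_force: [-0.7, -0.4, -7.8]
gripper_width: 0.239
finger_force: 59.6
```

Run:
```python
from h import *
from cell import manip
st=manip.read_state(); togo(st,[.5376,.213,.20],.7);p=st['tool_pos'];print(p)
w=snap(manip,'wrist','wrist9');g=w['img'].max(2)
print('pred knob',proj(w,p+[0,0,.0315]),'weight disc rim/centre',proj(w,p+[0,0,-.096]),'mortar top',proj(w,[.5376,.213,.054]))
b=cv2.resize(g[60:330,200:450],(83,54),interpolation=cv2.INTER_AREA)
print('\n'.join(''.join(' .:-=+*#%@'[9-min(9,x//18)] for x in r) for r in b))
```

```text
togo/100mm [ 0.082 -0.034  0.546] turn -0.001 rot [-3.142e+00  1.000e-03  6.990e-01]
[0.53349414 0.20511945 0.25456732]
pred knob [[321.78838871 297.89410172]] weight disc rim/centre [[321.66132939 204.0419952 ]] mortar top [[318.69405692 168.36851332]]
::::................................................................::......=++=---
.:::....................................................................:....:++==-
.:::.....................................................................::....-++=
..::......................................................................::.....=+
..::.......................................................................::.....:
...::...............................:.......................................:......
...::.......................................................................::.....
....::.............................:::..::..................................::.....
......:...........................::::...:::.................................::....
.......::...................................:.................................::...
......
[... 2989 characters left out ...]
@@@@%*++++++++++++=......:-=
.....-=+++=-.......*@@@@@@@@@@%@@@@@@@@@@@@@@@@@@@%@@@@@@@@@@#++++++++###+=:.......
..-*%@@@@@@@+..:-+*@@@@@@@@@@@@@@@@@@@@@@@@@@@@@@@@@@@@@@@@@@@%#*+++#@@@@@@@%*-....
=#@@@%%%@@@@%%@@@@@@@@@@@@@@@@@@@@@@@@@@@@@@@@@@@@@@@@@@@@@@@@@@@@@%@@@@@@@@@@@#=:.
@@@@@@@@@@@@@@@@@@@@@@@@@@@@@@@@@@@@@@@@@@@@@@@%@@@@@@@@@@@@@@@@@@@@@@@@@@@@@@@@@%+
@@@@@@@@@@@@@@@@@@@@@@@@@@@@@@@@%-*@@@@@@@@@@@%*@@@@@@@@@@@@@@@@@@@@@@@@@@@@@@@@@@@
@@@@@@@@@@@@@@@@@@@@@@@@@@@@@@@@#..:*#%@@@%#++++%@@@@@@@@@@@@@@@@@@@@@@@@@@@@@@@@@@
@@@@@@@@%%%%%%%@@@@@@@@@@@@@@@@@*......:::..=+++%@@@@@@@@@@@@@@@@@@@@@@@@@@@@@@@@@@
@@@@@@@%%%%%%%@@@@@@@@@@@@@@@@%+-..........=++++*#%@@@@@@@@@@@@@@@@@@@@@@@@@@@@@@@@
```

>>> step_arm([
  [[0.05,-0.02,0,0,0],[0.05,-0.02,0.1,0,0],[0,0,0.2,0,0],[0,0,0.2,0,0],[0,0,0.1,0,0]],
])

```text
time: 15.2
tool_pos: [0.5374, 0.214, 0.1928]
tool_rot: [-3.14, 0.003, 0.698]
ft_force: [-1.3, 0.4, -7.9]
gripper_width: 0.239
finger_force: 59.4
```

>>> step_arm([
  [[0,0,0.05,0,0],[0,0,0,0,0],[0,0,0,0,0]],
])

```text
time: 15.5
tool_pos: [0.5393, 0.2145, 0.1911]
tool_rot: [3.141, -0.001, 0.698]
ft_force: [0.3, 0.3, -8.2]
gripper_width: 0.239
finger_force: 59.4
```

Run:
```python
from h import *
from cell import manip
st=manip.read_state(); p=st['tool_pos'];print(p,st['tool_rot'],st['ft_force'])
t=snap(manip,'top','top10');s=snap(manip,'scene','s10')
M=np.array([.537,.213,.054]);B=p+[-.0015,-.0013,-.1165]
print('scene mortar top',proj(s,M),'weight base',proj(s,B),'top-edge',proj(s,B+[0,0,.02]))
u,v=proj(s,M)[0].astype(int)-[20,24]
g=s['img'].max(2)[v:v+44,u:u+44]; print(u,v); b=np.repeat(g,2,1)
print('\n'.join(''.join(' .:-=+*#%@'[9-min(9,x//18)] for x in r) for r in b))
```

```text
[0.53929031 0.21453933 0.19110073] [ 3.14091116e+00 -1.36847054e-03  6.98105777e-01] [ 0.33127024  0.32036406 -8.19794571]
scene mortar top [[339.17301715 180.47470907]] weight base [[339.86478075 175.29612524]] top-edge [[340.29887571 170.11163681]]
319 156
----------------------------------++**##%%**--%%**::....................................
------------------------------++******##%%**::%%**--....................................
----------------------------++********##%%++::%%##==....................................
------------------------++************##%%++::%%##==....................................
--------------------++**************==**%%++::%%##==....................................
----------------++**************==--::**%%==..@@##--....................................
--------------++************++--..::::####==::@@**::....................................
----------++************======::::::::####==--@@**::....................................
------++**************--....::::::::::####==--%%**::....................................
--++**************==--..::::::::--::--%%
[... 2374 characters left out ...]
:::::**++++##########**++++==--**##########**++====::::::::..::::::::--**++--
::::::::::::::::==++++****######**----==++############****==..::::::::::::::::::++**==..
::::::::::::::::::**++++++**************############**++++++..::::::::::::::::==**++--..
::::::::::::::::::==++++++++**##********************++++++--::::::::::::::::==**++--....
::::::::::::::::..::==++++++****************++++++++++++--..::::::::::::::--****==......
++==--::::::..::....::++++++**************++++++++++**==..::::::::::::::::++**++--......
++++++**==--::::::::**++++++**##**********++++++++++++--::::::::::::::::++**++--........
++++++++++++====++++++++++++**************++++++++**==::::::::::::::::--****==..........
```

>>> step_arm([
  [[0,0,0.08,0,0],[0,0,0.06,0,0],[0,0,0.02,0,0],[0,0,0,0,0],[0,0,0,0,0]],
])

```text
time: 16.1
tool_pos: [0.5386, 0.2144, 0.1742]
tool_rot: [-3.142, 0.0, 0.698]
ft_force: [0.3, 0.2, -6.8]
gripper_width: 0.242
finger_force: 59.6
```

>>> step_arm([
  [[0,0,0.015,0,0],[0,0,0,0,0],[0,0,0,0,0]],
])

```text
time: 16.4
tool_pos: [0.5388, 0.2144, 0.1729]
tool_rot: [3.141, -0.0, 0.698]
ft_force: [-0.5, -0.3, -8.0]
gripper_width: 0.24
finger_force: 59.6
```

>>> step_arm([
  [[0,0,0.01,0,0],[0,0,0,0,0],[0,0,0,0,0]],
])

```text
time: 16.7
tool_pos: [0.5387, 0.2144, 0.1717]
tool_rot: [3.142, 0.0, 0.698]
ft_force: [0.6, 0.4, -7.7]
gripper_width: 0.237
finger_force: 59.6
```

>>> step_arm([
  [[0,0,0.01,0,0],[0,0,0,0,0],[0,0,0,0,0]],
])

```text
time: 17.0
tool_pos: [0.539, 0.2145, 0.1711]
tool_rot: [3.141, -0.001, 0.698]
ft_force: [-0.6, -0.7, -5.2]
gripper_width: 0.237
finger_force: 60.0
```

>>> step_arm([
  [[0,0,0.01,0,0],[0,0,0,0,0],[0,0,0,0,0]],
])

```text
time: 17.3
tool_pos: [0.5393, 0.2146, 0.1711]
tool_rot: [3.141, -0.002, 0.698]
ft_force: [-1.5, -0.2, 5.5]
gripper_width: 0.242
finger_force: 60.8
```

>>> step_arm([
  [[0,0,0,0,0.35],[0,0,0,0,0.5],[0,0,0,0,0.7],[0,0,0,0,0.9],[0,0,0,0,0.9]],
])

```text
time: 17.8
tool_pos: [0.5388, 0.2144, 0.1697]
tool_rot: [3.141, -0.0, 0.698]
ft_force: [1.0, -0.0, -0.3]
gripper_width: 0.9
finger_force: 0.0
```

>>> step_arm([
  [[0,0,-0.1,0,0.9],[0,0,-0.2,0,0.9],[0,0,-0.3,0,0.9],[0,0,-0.4,0,0.9],[0,0,-0.3,0,0.9]],
])

```text
time: 18.3
tool_pos: [0.5389, 0.2145, 0.3029]
tool_rot: [3.14, -0.002, 0.698]
ft_force: [0.1, 0.1, 0.8]
gripper_width: 0.905
finger_force: 0.0
```

Run:
```python
from h import *
from cell import manip
st=manip.read_state(); p=st['tool_pos'];print(p,st['ft_force'],st['time'])
w=snap(manip,'wrist','wrist11');s=snap(manip,'scene','s11')
K=np.array([.538,.2135,.202]);print('pred knobtop',proj(w,K),proj(s,K),'wdisc top',proj(w,[.538,.2135,.074]),proj(s,[.538,.2135,.074]))
b=cv2.resize(w['img'].max(2)[100:330,220:430],(70,46),interpolation=cv2.INTER_AREA)
print('\n'.join(''.join(' .:-=+*#%@'[9-min(9,x//18)] for x in r) for r in b))
u,v=proj(s,K)[0].astype(int)-[18,6]; b=np.repeat(s['img'].max(2)[v:v+70,u:u+38],2,1)[::2]
print(u,v);print('\n'.join(''.join(' .:-=+*#%@'[9-min(9,x//18)] for x in r) for r in b))
```

```text
[0.53891519 0.21446226 0.3028816 ] [0.11069371 0.07033503 0.79110558] 18.3
pred knobtop [[321.69859026 204.11437758]] [[342.89356822 140.23283456]] wdisc top [[321.52052285 171.84893535]] [[339.95064542 175.43158416]]
::::::::::::::::::::::::::::::::::::::::::::::::::::::::::::::::::::::
:::::::::::::::::::::::::::::::--::-:::::::::::::::::::::::::::::::-::
:::::::::::::::::::::::::::..:--:::::-::::::::::::::::::::::::::::::-:
::::::-::::::::::::::::::.::......::::::::::::::::::::::::::::::::::::
:::::::::::::::::::::::::...:::..:::::::::-:::::::::::::::::::::::::::
:::::::::::::::::::::::::::...:::::::::::::--:::::::::::::::::::::::::
::::::::::::::::::::::::::::::::::::::::::::::::::::::::::::::::::::::
::::::::::::::::::::::::::::::::::::::::::::::::::::::::::::::::::::::
:::::::::::::::::::::::::::::::--==+==-::::::::::--:::::::::::::::::::
::::::::::::::::::::::::::::=====--==+**+=:::::::::-::::::::::::::::::
::::::::::::::-:::::::::::==-----------=+*+-::::::---:::::::::::::::::
:::::::::::::::::::::::::-=--------------=*+-::::-------==---++=+++==-
:::::::::::::::::::::::::-----
[... 4386 characters left out ...]
:------
::::::::::--%%##****++==**********************++::::::::::::::::....::======
::::::::--**########********##################++==::::::::::::::::::::::::::
::::::--****########******++==++##############++::::::::::::::::::::::::::++
::::::==++++**########**++++==--**##########****++--::::::::::::::::::--****
::::::::==++++++++**************##########**++++--::::::::::::::::::==**++--
::::::::++**++++++**##************++++++++**++--::::::::::::::::--****==....
--::::::::==++++++**************++====--::::::::::::::::::::::==**++--......
++++++++++++++++++************++..::::::::::::::::::::::::::++**++--........
++++++++++++++++++##**********++::::::::::------::::::::==**++--............
```

```bash
python3 -c "
from cell import manip
print(manip.hand_in())"
```

```text
the job is handed in; nothing more can be done
None
```

I seated the taller disc in the aluminium base and set the weight upright on top of it. Both look centred to within a few millimetres in the camera images. I handed the job in with the gripper clear at about 18 s; the hand-in call returned no verdict.

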